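# Check the bedside push lights and set the working ones out

## Robot

A 6-joint arm with a two-finger parallel gripper is mounted at the origin on the work surface. World frame = base frame: x ahead of the robot, y to its left, z up, the work surface at z = 0. Lengths are in m, angles in degrees, forces in N, time in s.
With the tool pointing down it reaches from about 0.25 to 0.775 m from the base axis. Payload 8.9 kg.
Tool frame: the origin (TCP) lies between the finger pads; the fingertips stand 8 mm ahead of it and the grasp point (between the pads) lies 11 mm behind it; z points along the fingers, y is the line along which they close (so a half turn about z gives the same grasp; the last joint's range is limited). The gripper opens to 85 mm and grips with 20 to 120 N. Pads are 22 mm wide; open, the fingers measure 114 mm over their backs; the gripper's body (76 mm by 85 mm) begins 54 mm behind the grasp point. The pads swing forward as they close: fully open they stand 13 mm farther back than shut.
Start: joints at [-7.981, 16.656, -8.789, 64.555, 0, 82.019], TCP at [0.525, 0, 0.239] pointing down, gripper open.
Joint ranges: [-144.48, 144.48], [-52.06, 99.96], [-74.48, 78.29], [-112.23, 115.85], [-86.99, 84.42], [-180, 180]. Speed limits (degrees/s): [127.2, 127.2, 159.86, 180, 180, 180].

## Interface

Orientations are given as a 3x3 rotation matrix whose columns are the frame's x, y, z axes.
In Python, from bench import env gives the robot as it stands. Calls block until the motion is done:
- env.goto(position, orientation): joint-space move of the TCP to a pose.
- env.servo_line(position, rotation=None, v=0.15, guard=None): straight line of the TCP; rotation=None keeps the orientation; v is the mean speed in m/s. With guard (N) it stops when the force on the tool has changed by that much, and returns True; else False.
- env.move_j(angles): joint-space move.
- env.set_gripper(opening, grasp_force=None): finger opening in m; grasp_force is the grip in N (None keeps the last); returns when the fingers have stopped.
- env.hold(seconds).
- env.solve_ik(position, orientation): joint angles nearest the present ones, or None.
- env.get_state(): the state.
- env.camera(name): name is "scene" or "side" or "wrist"; returns (picture, depth): 420x560x3 uint8, red, green, blue; 420x560 float32, m along the optical axis (not along the pixel's ray), 0 where there is no reading.
- env.camera_params(name): a dict with "intrinsics" (3x3 intrinsics, pixels), "position" and "rotation" of the camera in the world; the wrist camera has in their place "T_tool_cam" (4x4, takes a point from camera to tool coordinates, whose origin is the TCP and whose axes are the flange's). Camera axes: x right, y up, looking along -z (the intrinsics and any distortion apply to the point x, -y, -z); pixel columns grow to the right and rows downward; lengths in m; the calibration is good to about 2 mm. A picture is of the moment at which its call begins: read the wrist's pose just before it. camera_params takes no time and is no camera call.
A pose or a line that the arm cannot do raises env.PlanningError and nothing moves.
- env.sign_off(): hands the job in; it is judged then, once.
Trained networks look in the newest picture that a camera, given by its name, has taken for a name from the list of things; names that differ only in an ending like _2 or _b are one class to them, and where a whole thing is asked for, a point or a joint stands for the part that bears it (a point fixed in the world has none). Each returns a list of dicts, best first, with "score" (0 to 1); they miss things now and then, are a little off and sometimes report something else, mostly with a low value. They report only what shows in the picture. A call takes as long as a camera call.
- env.outline_of(camera, name): "region" (420x560 bool, what is visible of it) and "bbox" ([centre column, centre row, width, height] in pixels, round what is visible of it).
The state is a dict: "t": time; "joint_positions": joint angles; "qvel": joint speeds; "effort": joint torques, N m; "position": TCP position; "tool_rot": TCP orientation; "wrist_force": force on the tool from outside, world axes, zero at the start; "moment": the same for the moment, N m; "grip_width": finger opening in m; "finger_force": force on a finger pad.
Only numpy, scipy, OpenCV 4.12 (cv2) and the standard library are available. Lean on these libraries where they do the work, as an engineer would, in place of code of your own. Each camera call takes 0.05 s, during which the arm holds its last target. There are 200 camera calls.

## Task

First turn the bedside caddy by its peg to its loading stop, with the empty half towards you. Click the button of every push light on the table: set those whose button stays down upright in the empty half of the caddy, and put those whose button springs back, even part-way, upright in the dark tray. When all are sorted, turn the caddy a quarter-turn clockwise to its serving stop, so that they stand on the bed side (left), and leave the other things on the table where they are.

Things in the scene. Friction and masses are not known exactly. Their poses are not given: they have to be found in the camera images.
- light_a: a battery push light (three to five stand right of the caddy, all alike; any may be faulty): white round puck, 52 mm diameter, 22 mm tall, 0.1 kg, with a 32 mm button in the middle of its top. Origin: centre of the underside, z up. The button top is 32 mm above the origin before it is clicked, 24 mm when fully down. Grip the puck by its round side.
- light_a_button (a joint): button of light_a, m: 0 = up, 0.008 = fully down; takes up to 6 N. On a working light it snaps down past about three quarters of its travel and stays down (0.008); further presses do not release it. On a faulty one it springs back to about 0.003 (a new, unclicked one stands at 0).
- light_b: a battery push light (three to five stand right of the caddy, all alike; any may be faulty): white round puck, 52 mm diameter, 22 mm tall, 0.1 kg, with a 32 mm button in the middle of its top. Origin: centre of the underside, z up. The button top is 32 mm above the origin before it is clicked, 24 mm when fully down. Grip the puck by its round side.
- light_b_button (a joint): button of light_b, m: 0 = up, 0.008 = fully down; takes up to 6 N. On a working light it snaps down past about three quarters of its travel and stays down (0.008); further presses do not release it. On a faulty one it springs back to about 0.003 (a new, unclicked one stands at 0).
- light_c: a battery push light (three to five stand right of the caddy, all alike; any may be faulty): white round puck, 52 mm diameter, 22 mm tall, 0.1 kg, with a 32 mm button in the middle of its top. Origin: centre of the underside, z up. The button top is 32 mm above the origin before it is clicked, 24 mm when fully down. Grip the puck by its round side.
- light_c_button (a joint): button of light_c, m: 0 = up, 0.008 = fully down; takes up to 6 N. On a working light it snaps down past about three quarters of its travel and stays down (0.008); further presses do not release it. On a faulty one it springs back to about 0.003 (a new, unclicked one stands at 0).
- light_d: a battery push light (three to five stand right of the caddy, all alike; any may be faulty): white round puck, 52 mm diameter, 22 mm tall, 0.1 kg, with a 32 mm button in the middle of its top. Origin: centre of the underside, z up. The button top is 32 mm above the origin before it is clicked, 24 mm when fully down. Grip the puck by its round side.
- light_d_button (a joint): button of light_d, m: 0 = up, 0.008 = fully down; takes up to 6 N. On a working light it snaps down past about three quarters of its travel and stays down (0.008); further presses do not release it. On a faulty one it springs back to about 0.003 (a new, unclicked one stands at 0).
- light_e: a battery push light (three to five stand right of the caddy, all alike; any may be faulty): white round puck, 52 mm diameter, 22 mm tall, 0.1 kg, with a 32 mm button in the middle of its top. Origin: centre of the underside, z up. The button top is 32 mm above the origin before it is clicked, 24 mm when fully down. Grip the puck by its round side.
- light_e_button (a joint): button of light_e, m: 0 = up, 0.008 = fully down; takes up to 6 N. On a working light it snaps down past about three quarters of its travel and stays down (0.008); further presses do not release it. On a faulty one it springs back to about 0.003 (a new, unclicked one stands at 0).
- light_f: a battery push light (three to five stand right of the caddy, all alike; any may be faulty): white round puck, 52 mm diameter, 22 mm tall, 0.1 kg, with a 32 mm button in the middle of its top. Origin: centre of the underside, z up. The button top is 32 mm above the origin before it is clicked, 24 mm when fully down. Grip the puck by its round side.
- light_f_button (a joint): button of light_f, m: 0 = up, 0.008 = fully down; takes up to 6 N. On a working light it snaps down past about three quarters of its travel and stays down (0.008); further presses do not release it. On a faulty one it springs back to about 0.003 (a new, unclicked one stands at 0).
- caddy (a joint): angle of the caddy's turntable, rad, growing CLOCKWISE from above; ends at -1.3 and 1.75. Spring stops at 0 (loading: empty half towards the robot) and 1.571 (serving: empty half to the left). Elsewhere it stays where left (under 1 N at the peg). Passing into or out of a stop takes about 5 N at the peg, in the last 0.13 rad; within 0.05 rad it is drawn in.
- caddy_hub (a point): on the axis of the 300 mm round wooden turntable, on its deck, 40 mm above the table; turns with it. Its -x points to the middle of the empty half (x < 0), +x to the peg. A wall (6 mm thick, 30 mm high) runs along y through the axis; a fence (inner radius 147 mm, 10 mm high) rims the empty half. Two soaps 55 x 40 x 18 mm are fixed at x 50, y +-85 mm.
- caddy_peg (a point): top of the upright steel peg by which the turntable is turned: 16 mm in diameter, 60 mm tall above the deck, 105 mm from the axis, in the half with the soaps. Pinch it from above and lead it along its circle without turning the gripper.
- tray: dark wooden tray for faulty lights, fixed at the right of the table: outside 240 (x) x 140 (y) x 20 mm high, walls 6 mm, floor 6 mm thick. Origin: centre of the underside, axes along its sides.
- tumbler: glass tumbler, 62 mm wide, 75 mm tall, among the lights; a bystander, origin at the centre of its underside.
- soap_box: cardboard soap box 62 x 40 x 30 mm, among the lights; a bystander, origin at the centre of its underside.
- key_fob: round wooden key fob 44 mm wide, 12 mm thick, with a brass tag, among the lights; a bystander, origin at the centre of its underside.
- remote: black remote control 45 x 165 x 18 mm, nearer the robot; a bystander, origin at the centre of its underside.
- alarm_clock: grey alarm clock 50 x 95 x 70 mm, beyond the lights; a bystander, origin at the centre of its underside.

How it is judged:
By the outcome, as a careful person would: the job done as asked, in the order asked, and still so for the second after the job is handed in, with the robot touching nothing.
Of light_a, light_b, light_c, light_d, light_e, light_f only 3 to 5 are there at a start; the rules pass over those that are not, and their reading is None.
At some moment in a run one of light_a, light_b, light_c, light_d, light_e, light_f may be knocked a few centimetres aside while the robot is not near it.
Once in a run the grip may slacken for a moment while it holds something.
It also fails if it takes over 210 s, if anything falls off the work surface, if the arm or the gripper's body presses on something with over 40 N, if the wrist force passes 120 N, or if a joint passes its speed limit or range.

## Working session

There is one attempt and no reset: what is moved stays moved. The work goes in short steps, each a Python script; the robot and the scene stay as the last script left them, time stands still between calls to the robot, and variables do not carry over. Pictures are saved under pics/ and viewed, at most 14 in all, crops included, and the job is handed in when it is done.

```bash
ls; mkdir -p pics; cat > h.py <<'E'
import numpy as np, cv2
from bench import env
def params(cam):
    p=env.camera_params(cam); K=np.array(p["intrinsics"])
    if cam=="wrist":
        s=env.get_state(); T=np.eye(4); T[:3,:3]=s["tool_rot"]; T[:3,3]=s["position"]
        M=T@np.array(p["T_tool_cam"]); return K,M[:3,:3],M[:3,3],p
    return K,np.array(p["rotation"]),np.array(p["position"]),p
def snap(cam,save=None):
    P=params(cam); im,d=env.camera(cam)
    if save: cv2.imwrite("pics/"+save,im[:,:,::-1])
    return im,d,P
def cloud(d,P):
    K,R,t,_=P; v,u=np.mgrid[:d.shape[0],:d.shape[1]]
    X=np.stack([(u-K[0,2])/K[0,0]*d,-(v-K[1,2])/K[1,1]*d,-d],-1)
    return X@R.T+t
E
python3 - <<'E'
from h import *
for c in ("scene","side","wrist"):
    im,d,P=snap(c,c+"0.png"); print(c,P[3])
    X=cloud(d,P)
    names=["caddy_peg","light_a","tray","tumbler","soap_box","key_fob","remote","alarm_clock"]
    for n in names:
        for o in env.outline_of(c,n):
            r=o["region"]&(d>0)
            print(n,round(o["score"],2),np.round(o["bbox"]),np.round(np.median(X[r],0),3) if r.any() else None)
s=env.get_state(); print(s)
E
```

```text
bench.py
pics
scene {'intrinsics': array([[410.42520697,   0.        , 273.02201037],
       [  0.        , 410.42520697, 210.60548602],
       [  0.        ,   0.        ,   1.        ]]), 'position': array([ 0.97330933, -0.66994136,  0.72231159]), 'rotation': array([[ 0.81338908, -0.36922074,  0.4495267 ],
       [ 0.58160548,  0.53149632, -0.61583012],
       [-0.01154454,  0.76235668,  0.6470541 ]])}
caddy_peg 0.88 [337. 168. 107.  73.] [0.547 0.224 0.042]
light_a 0.96 [239. 279.  23.  21.] [ 0.558 -0.24   0.023]
light_a 0.9 [280. 297.  26.  25.] [ 0.665 -0.231  0.023]
light_a 0.73 [308. 268.  23.  27.] [ 0.667 -0.126  0.023]
light_a 0.57 [257. 212.  22.  18.] [ 0.451 -0.037  0.023]
tray 0.62 [170. 331. 140. 108.] [ 0.522 -0.409  0.008]
tumbler 0.61 [267. 247.  29.  40.] [ 0.564 -0.139  0.052]
soap_box 0.71 [329. 241.  26.  21.] [ 0.67  -0.026  0.03 ]
key_fob 0.59 [233. 236.  18.  16.] [ 0.45  -0.126  0.013]
remote 0.75 [179. 241.  45.  48.] [ 0.356 -0.222  0.019]
alarm_clock 0.57 [376. 249.  31.  48.] [ 0.776 -0.022  0.064]
alarm_clock 0.32 [279. 295.  10.  16.] [ 0.661 -0.227  
[... 2612 characters left out ...]
591324e-03,  8.20179065e+01]), 'qvel': array([-0.02670904, -0.08089999,  0.01470513, -0.03907762, -0.07574836,
        0.01251323]), 'effort': array([-1.93365704e-03, -5.37023056e+01,  3.31646204e+01,  1.62945616e-03,
       -3.64389543e-04, -5.79927615e-06]), 'position': array([5.25008276e-01, 1.23638345e-05, 2.39304844e-01]), 'tool_rot': array([[-5.26113902e-05,  9.99999998e-01,  2.17687591e-05],
       [ 9.99999998e-01,  5.26121916e-05, -3.68171821e-05],
       [-3.68183274e-05,  2.17668220e-05, -9.99999999e-01]]), 'wrist_force': array([ 0.38466446, -0.00221918, -0.80886591]), 'moment': array([-0.01901321,  0.00842879, -0.05363756]), 'finger_force': 0.0, 'grip_width': 0.08536239327958585}
```

View pics/scene0.png

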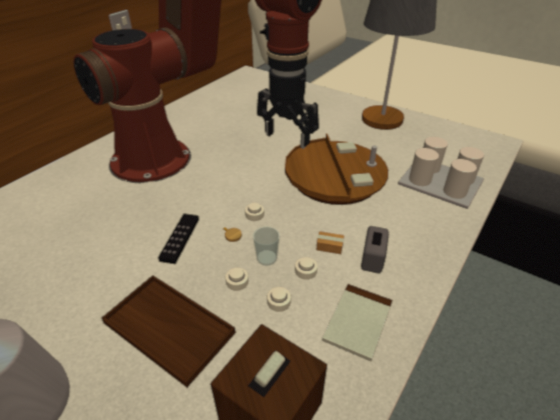

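View pics/side0.png

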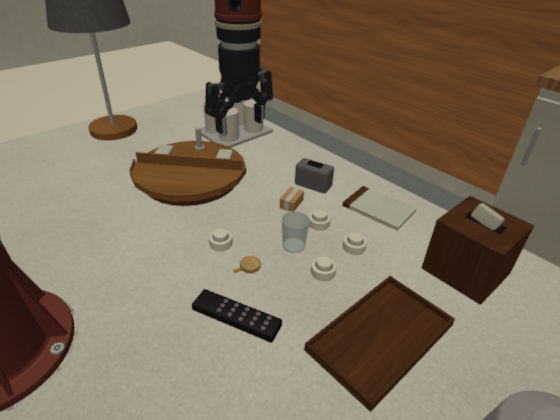

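```bash
python3 - <<'E'
from h import *
for c in ("scene","side"):
    im,d,P=snap(c); X=cloud(d,P); Z=X[...,2]
    # peg: above wall
    m=(Z>0.076)&(Z<0.108)&(X[...,1]>0.08)&(X[...,0]<0.72)&(X[...,0]>.33)
    n,l,st,ce=cv2.connectedComponentsWithStats(m.astype(np.uint8))
    for i in range(1,n):
        if st[i,4]>8: print(c,"high",st[i],np.round(X[l==i].mean(0),4),np.round(X[l==i].max(0),4))
    m=(Z>0.06)&(Z<0.076)&(X[...,1]>0.06)&(X[...,0]<0.74)&(X[...,0]>.33)
    if m.any():
        w=X[m]; c0=w.mean(0); u,s,vt=np.linalg.svd(w[:,:2]-c0[:2],full_matrices=False); pr=(w[:,:2]-c0[:2])@vt[0]
        print("wall",m.sum(),c0,vt[0],c0[:2]+vt[0]*pr.min(),c0[:2]+vt[0]*pr.max())
    # deck circle
    m=(abs(Z-0.04)<0.004)&(X[...,1]>0.03)&(X[...,0]<0.74)
    (cc,r)=cv2.minEnclosingCircle(X[m][:,:2].astype(np.float32)); print("deck",cc,r,X[m][:,:2].min(0),X[m][:,:2].max(0))
    # tops of things on the right: each blob by height
    for lo,hi,nm in((.0285,.0345,"btn"),(.0205,.0235,"top")):
        m=(Z>lo)&(Z<hi)&(X[...,1]<0.04)&(X[...,1]>-.33)&(X[...,0]>.38)
        n,l,st,ce=cv2.connectedComponentsWithStats(m.astype(np.uint8))
        for i in range(1,n):
            if st[i,4]>15: q=X[l==i];print(c,nm,st[i,4],np.round(q.mean(0),4),np.round((q.min(0)+q.max(0))/2,4))
    o=env.outline_of(c,"tray")[0]["region"]; q=X[o]
    print("tray",np.round(np.percentile(q,[1,99],axis=0),3), np.round(cv2.minAreaRect(q[:,:2].astype(np.float32)),3) if 0 else cv2.minAreaRect(q[:,:2].astype(np.float32)))
E
```

```text
scene high [455   2  76  17 487] [0.534  2.0008 0.092 ] [0.7194 2.0274 0.108 ]
scene high [384  92   5   9  33] [0.502  0.6568 0.0933] [0.508  0.6632 0.1073]
scene high [371 145   7  10  53] [0.6154 0.3138 0.0915] [0.623  0.3252 0.1046]
wall 600 [0.55816345 1.00911473 0.06744819] [ 0.01590528 -0.9998735 ] [0.54184605 2.03489588] [0.57202729 0.13757454]
deck (0.07088592648506165, 1.022158145904541) 1.19520103931427 [-0.60151613  0.0314853 ] [0.7397025  2.03050009]
scene btn 69 [ 0.4444 -0.0284  0.0323] [ 0.4426 -0.0275  0.0316]
scene btn 305 [ 0.6668 -0.0174  0.0313] [ 0.6653 -0.0172  0.0315]
scene btn 19 [ 0.5482 -0.1145  0.0317] [ 0.5499 -0.1165  0.0316]
scene btn 33 [ 0.576  -0.1517  0.0318] [ 0.5715 -0.1452  0.0315]
scene btn 108 [ 0.661  -0.1181  0.0326] [ 0.6607 -0.1169  0.0316]
scene btn 42 [ 0.7819 -0.0362  0.0315] [ 0.7823 -0.0344  0.0315]
scene btn 120 [ 0.5523 -0.2336  0.0327] [ 0.5522 -0.2322  0.0316]
scene btn 129 [ 0.6605 -0.2248  0.0326] [ 0.66   -0.224   0.0316]
scene top 34 [ 0.4584 -0.0335  0.0221] [ 0.457  -0.0309  0.022 ]
scene top 53 [ 0.6612 -0.1337  0.0223] [ 0.
[... 1406 characters left out ...]
] [ 0.6569 -0.2249  0.0309]
side btn 47 [ 0.5433 -0.1499  0.0318] [ 0.5493 -0.143   0.0316]
side btn 138 [ 0.5475 -0.2334  0.0309] [ 0.5477 -0.2326  0.0309]
side top 81 [ 0.6514 -0.124   0.0216] [ 0.6564 -0.1189  0.022 ]
side top 96 [ 0.4323 -0.0326  0.0216] [ 0.4375 -0.0275  0.0219]
side top 40 [ 0.6433 -0.2156  0.0216] [ 0.6455 -0.2158  0.0219]
side top 53 [ 0.6536 -0.2406  0.0214] [ 0.6559 -0.2394  0.022 ]
side top 19 [ 0.5422 -0.2134  0.0212] [ 0.5426 -0.2146  0.0217]
side top 92 [ 0.5425 -0.2428  0.0215] [ 0.5475 -0.2401  0.0218]
tray [[ 0.39  -0.476  0.001]
 [ 0.626 -0.338  0.02 ]] ((0.340579092502594, -0.4441220164299011), (0.6111209988594055, 0.19188617169857025), 13.495899200439453)
```

```bash
cat >> h.py <<'E'
DX=np.array([[0,1,0],[1,0,0],[0,0,-1.]])      # fingers close along world x
DY=np.array([[1,0,0],[0,-1,0],[0,0,-1.]])     # fingers close along world y
def peg_hub(c,save=None):
    im,d,P=snap(c,save); X=cloud(d,P)
    o=env.outline_of(c,"caddy_peg"); m=cv2.erode(o[0]["region"].astype(np.uint8),np.ones((3,3)))>0
    m&=d>0; Z=X[...,2]
    box=(X[...,0]>.35)&(X[...,0]<.75)&(X[...,1]>.03)&(X[...,1]<.45)
    top=X[box&(Z>0.09)&(Z<.11)]
    rim=X[box&(abs(Z-.04)<.0035)][:,:2].astype(np.float32)
    hull=cv2.convexHull(rim)[:,0]
    fence=X[box&(abs(Z-.05)<.0025)][:,:2]
    A=np.c_[2*hull,np.ones(len(hull))]
    w=np.ones(len(hull))
    for _ in range(30):
        s=np.linalg.lstsq(A*w[:,None],(hull**2).sum(1)*w,rcond=None)[0]
        r=np.sqrt(s[2]+s[0]**2+s[1]**2); e=np.hypot(*(hull-s[:2]).T)-r; w=1/np.sqrt(1+(e/.002)**2)
    wl=X[box&(Z>.066)&(Z<.072)]
    print(c,"peg",np.round(np.median(top,0),4),top[:,2].max(),len(top),"hub",s[:2].round(4),r.round(4),"deckz",np.median(Z[box&(abs(Z-.04)<.0035)]).round(4),
      "wall",len(wl),np.round(wl.mean(0),4) if len(wl) else None)
    if len(wl)>10:
        rr=cv2.minAreaRect(wl[:,:2].astype(np.float32)); print("  wallrect",np.round(rr[0],4),np.round(rr[1],4),rr[2])
    return im,d,P,X
E
python3 - <<'E'
from h import *
env.goto([.54,.23,.30],DX)
for c in ("scene","side"): peg_hub(c)
peg_hub("wrist","wrist1.png")
env.goto([.52,.21,.26],DX); peg_hub("wrist")
E
```

```text
scene peg [0.735  0.3679 0.1025] 0.10635835804673532 256 hub [0.5382 0.2454] 0.1522 deckz 0.0412 wall 166 [0.5803 0.2329 0.0694]
  wallrect [0.6678 0.2599] [0.2181 0.4499] 42.429500579833984
side peg [0.7293 0.3696 0.0993] 0.10286365967273714 254 hub [0.6246 0.235 ] 0.2274 deckz 0.0391 wall 269 [0.5764 0.2723 0.0685]
  wallrect [0.6328 0.3333] [0.2774 0.2843] 41.86342239379883
wrist peg [0.7315 0.3554 0.103 ] 0.10669730842807684 3109 hub [0.5353 0.2471] 0.1491 deckz 0.0411 wall 1962 [0.5525 0.2682 0.0704]
  wallrect [0.6227 0.3266] [0.2417 0.2874] 42.3845100402832
wrist peg [0.6144 0.3201 0.1003] 0.10326438204597743 624 hub [0.5759 0.2458] 0.1874 deckz 0.0411 wall 2511 [0.5528 0.2614 0.0705]
  wallrect [0.6667 0.2591] [0.2155 0.447 ] 42.39775466918945
```

View pics/wrist1.png

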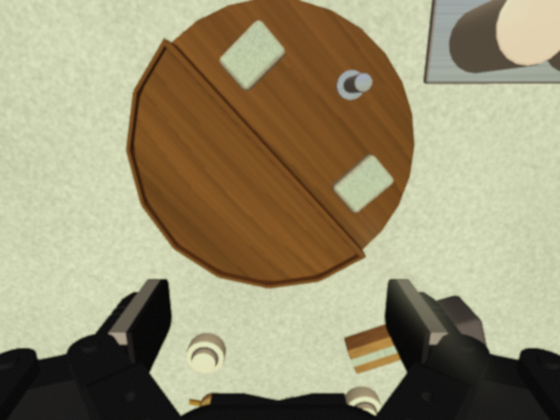

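```bash
cat >> h.py <<'E'
def dirs(a):  # closing direction at angle a (deg) from world x; tool x chosen near world +x/+y
    c,s=np.cos(np.radians(a)),np.sin(np.radians(a))
    y=np.array([c,s,0]); z=np.array([0,0,-1.]); return np.c_[np.cross(y,z),y,z]
def pegtop(c):
    im,d,P=snap(c); X=cloud(d,P); Z=X[...,2]
    m=(Z>.092)&(Z<.108)&(X[...,0]>.40)&(X[...,0]<.675)&(X[...,1]>.09)&(X[...,1]<.37)
    q=X[m]; return (np.median(q,0).round(4),len(q),q[:,2].max()) if len(q) else None
def fs(): s=env.get_state(); return np.round(s["position"],4),np.round(s["wrist_force"],1),round(s["grip_width"],4),round(s["finger_force"],1),round(s["t"],1)
E
python3 - <<'E'
from h import *
for c in("scene","side","wrist"): print(c,pegtop(c))
env.goto([.54,.23,.30],DX); print(pegtop("wrist"))
# same view with the tool turned to separate hand-eye bias
R=dirs(-68); print(env.solve_ik([.612,.318,.16],R), env.solve_ik([.641,.247,.07],R),env.solve_ik([.612,.318,.16],-R*[1,1,-1]))
E
```

```text
scene (array([0.6148, 0.3135, 0.0993]), 25, np.float64(0.10239225990640233))
side (array([0.6097, 0.3136, 0.0975]), 21, np.float64(0.10022959580667568))
wrist (array([0.6119, 0.3177, 0.1009]), 423, np.float64(0.10345793971503597))
(array([0.6122, 0.3179, 0.101 ]), 296, np.float64(0.10329684495418062))
[ 21.3892362   37.5380401   12.83652568  65.29848559   0.
 179.3892362 ] [ 14.98160288  41.10966204   5.37041528  54.26075324   0.
 172.98160288] [21.3892362  37.5380401  12.83652568 65.29848559  0.         -0.6107638 ]
```

```bash
python3 - <<'E'
from h import *
R=dirs(-68+180)
env.set_gripper(.055,25)
env.goto([.6122,.3175,.17],R)
print(env.servo_line([.6122,.3175,.071],v=.1,guard=10)); print(fs())
env.set_gripper(0.0,30); print(fs())
hub=np.array([.5365,.2465]); p=np.array([.6122,.3175]); a0=np.arctan2(*(p-hub)[::-1]); r=np.hypot(*(p-hub)); print(np.degrees(a0),r)
for a in np.linspace(a0,0,12)[1:]:
    env.servo_line([hub[0]+.105*np.cos(a),hub[1]+.105*np.sin(a),.071],v=.06,guard=30)
    print(round(np.degrees(a)),*fs())
E
```

```text
False
(array([0.6127, 0.3177, 0.0718]), array([-0.5,  0.4,  0.5]), 0.0549, 0.0, 6.9)
(array([0.6124, 0.3175, 0.0715]), array([-1.7, -0.9,  4.6]), 0.0155, 29.2, 7.3)
43.16497557413184 0.10378578900793692
39 [0.6172 0.3124 0.0714] [-6.  -3.1  8. ] 0.0152 29.8 7.6
35 [0.6219 0.307  0.0714] [-4.3 -0.9  6.8] 0.0153 29.8 7.9
31 [0.6265 0.301  0.0714] [-0.8 -0.7  5.4] 0.0154 29.8 8.2
27 [0.6304 0.2951 0.0715] [0.8 1.1 5. ] 0.0154 29.8 8.4
24 [0.6335 0.2887 0.0714] [2.1 2.1 5.4] 0.015 29.9 8.7
20 [0.6359 0.2818 0.0714] [0.7 0.5 5.3] 0.0152 30.0 8.9
16 [0.6381 0.275  0.0714] [1.7 1.5 5.7] 0.0151 30.0 9.2
12 [0.6395 0.2679 0.0713] [1.6 0.6 5.4] 0.0151 30.1 9.5
8 [0.6412 0.261  0.0713] [3.1 0.9 5.6] 0.015 30.0 9.8
4 [0.6419 0.2537 0.0713] [4.2 0.8 4.4] 0.0151 30.4 10.0
0 [0.6414 0.2458 0.0712] [ 1.8 -2.4  7.5] 0.0148 30.9 10.3
```

```bash
python3 - <<'E'
from h import *
env.set_gripper(.055); env.hold(.5); p=env.get_state()["position"]
env.servo_line([p[0],p[1],.17],v=.2)
env.goto([.54,.23,.30],DX)
for c in("scene","side","wrist"): print(c,pegtop(c))
im,d,P,X=peg_hub("wrist","wrist2.png")
Z=X[...,2]; m=(Z>.064)&(Z<.074)&(abs(X[...,0]-.54)<.03)&(X[...,1]>.05)&(X[...,1]<.42)
q=X[m]; print(len(q),q.mean(0),q[:,:2].min(0),q[:,:2].max(0)); k=np.polyfit(q[:,1],q[:,0],1); print("wall x=",k)
E
```

```text
scene (array([0.6435, 0.2421, 0.0996]), 27, np.float64(0.10224958721063537))
side (array([0.6371, 0.2396, 0.0974]), 24, np.float64(0.10172176862210003))
wrist (array([0.6394, 0.2466, 0.1008]), 266, np.float64(0.10303572294373042))
wrist peg [0.7316 0.3565 0.103 ] 0.10614792478152102 3156 hub [0.5849 0.2261] 0.1923 deckz 0.0411 wall 1829 [0.562  0.2736 0.0706]
  wallrect [0.64  0.246] [0.2872 0.2145] 89.12590026855469
1771 [0.53603985 0.26432568 0.0710335 ] [0.53057259 0.10401578] [0.54030947 0.38930492]
wall x= [0.01482887 0.5321202 ]
```

View pics/wrist2.png

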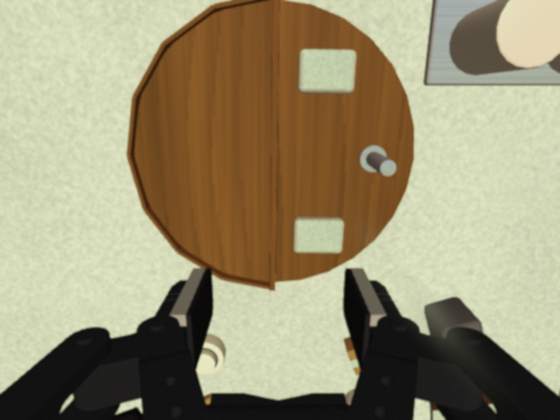

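```bash
cat >> h.py <<'E'
def lights(c,save=None,smin=.3):
    im,d,P=snap(c,save); X=cloud(d,P); out=[]
    for o in env.outline_of(c,"light_a"):
        r=o["region"]&(d>0)&(X[...,2]>.017)
        if o["score"]<smin or r.sum()<20: continue
        q=X[r]; (cx,cy),rad=cv2.minEnclosingCircle(q[:,:2].astype(np.float32))
        near=np.hypot(X[...,0]-cx,X[...,1]-cy)<.009
        out.append((round(o["score"],2),np.round([cx,cy],4),round(rad,4),round(float(np.median(X[...,2][near])),4),int(near.sum())))
    for l in out: print(c,*l)
    return out
def look(x=.53,y=-.08,z=.30,save=None):
    env.goto([x,y,z],DX); return lights("wrist",save)
E
python3 - <<'E'
from h import *
look(); env.set_gripper(0.0,30); look(save="wrist3.png"); lights("scene"); lights("side")
E
```

```text
wrist 0.98 [ 0.55   -0.2309] 0.0259 0.033 147
wrist 0.78 [ 0.659  -0.1154] 0.0258 0.0332 192
wrist 0.68 [ 0.4421 -0.0255] 0.0259 0.0331 232
wrist 0.56 [ 0.6609 -0.1177] 0.0184 0.0332 186
wrist 0.55 [ 0.6222 -0.1569] 0.1005 0.0011 153
wrist 0.87 [ 0.4419 -0.0258] 0.026 0.0331 234
wrist 0.8 [ 0.6589 -0.2228] 0.0262 0.0331 158
wrist 0.59 [ 0.6594 -0.1155] 0.0258 0.0332 188
scene 0.89 [ 0.6604 -0.1175] 0.0269 0.0335 36
scene 0.83 [ 0.5511 -0.234 ] 0.0265 0.0327 37
scene 0.61 [ 0.661  -0.2241] 0.0265 0.0336 44
scene 0.61 [ 0.4433 -0.0277] 0.0266 0.0327 21
side 0.92 [ 0.4396 -0.0282] 0.0258 0.0308 32
side 0.88 [ 0.6543 -0.2262] 0.0253 0.0307 37
side 0.85 [ 0.5481 -0.2348] 0.0264 0.0309 47
side 0.58 [ 0.657  -0.1182] 0.0259 0.0308 30
```

View pics/wrist3.png

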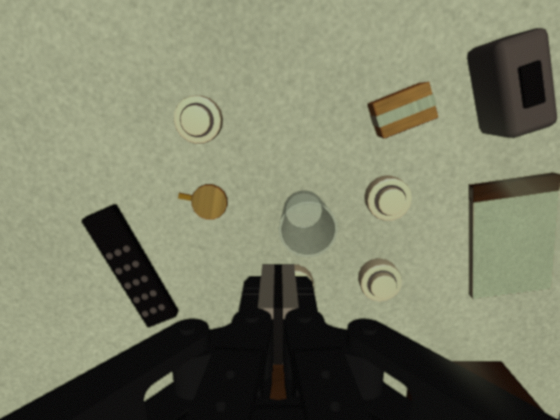

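```bash
python3 - <<'E'
from h import *
L=[(.442,-.0267),(.659,-.1168),(.6585,-.2243),(.550,-.2325)]
for x,y in L:
    env.goto([x,y,.13],DX); env.servo_line([x,y,.05],v=.15)
    g=env.servo_line([x,y,.029],v=.025,guard=16); print((x,y),g,*fs())
    env.servo_line([x,y,.06],v=.15); lights("side",smin=.5)
    env.servo_line([x,y,.13],v=.2)
env.goto([.53,-.08,.3],DX); env.set_gripper(.085); lights("wrist"); lights("scene"); lights("side"); print(fs())
E
```

```text
(0.442, -0.0267) True [ 0.4424 -0.0268  0.032 ] [-1.9  0.5 10.7] -0.0002 5.6 18.5
side 0.94 [ 0.547  -0.2334] 0.0257 0.0309 43
side 0.93 [ 0.6561 -0.2249] 0.0259 0.0309 36
side 0.87 [ 0.4393 -0.0286] 0.0262 0.0664 84
side 0.58 [ 0.6291 -0.1387] 0.0573 -0.0009 32
(0.659, -0.1168) True [ 0.6593 -0.1169  0.0321] [-1.6  0.2  7.4] 0.0002 4.0 21.7
side 0.84 [ 0.6554 -0.1187] 0.025 0.0533 64
side 0.83 [ 0.4393 -0.0264] 0.0267 0.0272 37
side 0.74 [ 0.5466 -0.2336] 0.0258 0.0308 45
side 0.61 [ 0.6563 -0.1185] 0.0137 0.0521 53
side 0.57 [ 0.6563 -0.2259] 0.0265 0.0309 37
(0.6585, -0.2243) True [ 0.6587 -0.2245  0.0317] [-2.8  1.1  9.9] 0.0002 4.9 24.6
side 0.93 [ 0.6264 -0.1369] 0.0631 -0.0007 31
side 0.89 [ 0.4397 -0.0272] 0.0265 0.0271 34
side 0.65 [ 0.6563 -0.2258] 0.0265 0.0238 58
side 0.64 [ 0.5471 -0.2334] 0.0256 0.0306 52
(0.55, -0.2325) True [ 0.5502 -0.2327  0.0316] [-3.7  2.  13.2] 0.0003 6.3 27.5
side 0.74 [ 0.6565 -0.2242] 0.0268 0.0228 37
side 0.63 [ 0.5479 -0.2337] 0.0261 0.024 66
side 0.63 [ 0.4389 -0.0278] 0.0271 0.0271 34
wrist 0.95 [ 0.6562 -0.1492] 0.026 0.0293 177
wrist 0.79 [ 0.442  -0.0258] 0.026 0.0293 230
wrist 0.75 [ 0.5503 -0.231 ] 0.026 0.0254 144
scene 0.85 [ 0.5524 -0.2326] 0.0257 0.0257 37
scene 0.84 [ 0.4454 -0.0287] 0.025 0.0297 23
scene 0.65 [ 0.6574 -0.1504] 0.0263 0.0295 41
scene 0.61 [ 0.6601 -0.2241] 0.0264 0.0257 49
side 0.72 [ 0.5466 -0.2329] 0.0262 0.0236 46
side 0.69 [ 0.4394 -0.028 ] 0.0257 0.0272 36
side 0.65 [ 0.6556 -0.2253] 0.0252 0.0233 35
side 0.61 [ 0.6545 -0.1506] 0.0264 0.0273 30
(array([ 0.53, -0.08,  0.3 ]), array([-0.1, -0.7,  0.5]), 0.0847, 0.0, 30.4)
```

```bash
cat >> h.py <<'E'
ZG=.010
def pick(x,y):
    env.set_gripper(.072); env.goto([x,y,.15],DX)
    print("down",env.servo_line([x,y,ZG],v=.12,guard=12),*fs())
    env.set_gripper(0.0,60); print("grip",*fs())
    env.servo_line([x,y,.13],v=.15); env.hold(.1); print("lift",*fs())
    return env.get_state()["grip_width"]>.045
def place(x,y,floor):
    p=env.get_state()["position"]; q=np.array([x,y,.14]); 
    for f in (.5,1.):
        env.servo_line(p+f*(q-p),v=.25)
        w=env.get_state()["grip_width"]
        if not .045<w<.058: print("LOST",*fs()); return False
    print("over",*fs())
    print("down",env.servo_line([x,y,ZG+floor+.0005],v=.1,guard=10),*fs())
    env.set_gripper(.062); env.servo_line([x,y,ZG+floor+.06],v=.15); env.goto([x,y,.16],DX); return True
E
python3 - <<'E'
from h import *
if pick(.658,-.2243): place(.468,.285,.04)
for c in("side","scene"): lights(c)
cv2.imwrite("pics/s4.png",env.camera("side")[0][:,:,::-1])
E
```

```text
down False [ 0.6586 -0.2246  0.0109] [-0.1  0.3  0.5] 0.0722 0.0 33.0
grip [ 0.6587 -0.2246  0.0113] [0.2 0.9 5.5] 0.0501 62.2 33.3
lift [ 0.6573 -0.224   0.1286] [-0.1  0.6 -0.7] 0.0499 62.3 34.4
over [0.4684 0.2841 0.1399] [ 0.8  0.4 -0.8] 0.0498 64.6 36.9
down True [0.4674 0.2845 0.0513] [0.6 0.4 5.7] 0.0496 65.5 37.7
side 0.94 [ 0.5474 -0.2327] 0.0271 0.0231 45
side 0.81 [ 0.6545 -0.1511] 0.0264 0.027 30
side 0.62 [ 0.4395 -0.0284] 0.0261 0.0274 35
side 0.52 [0.4629 0.2807] 0.0253 0.24 84
side 0.33 [ 0.5098 -0.406 ] 0.1382 0.0049 72
scene 0.83 [ 0.5519 -0.2318] 0.0267 0.0258 38
scene 0.71 [ 0.6577 -0.1506] 0.0272 0.0296 37
scene 0.6 [ 0.4451 -0.0281] 0.0263 0.0291 21
scene 0.46 [0.4703 0.2768] 0.023 0.2417 89
```

View pics/s4.png

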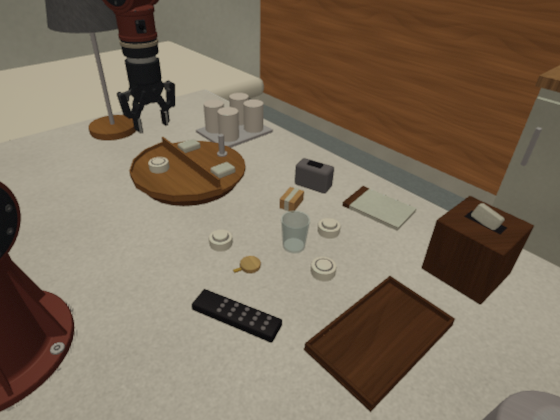

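Light stands flat in the empty half at (159,164); the other three stand at (221,240), (329,228) and (323,268). Next: the second working light and the faulty ones, with a re-look before each.

```bash
cat >> h.py <<'E'
def find(x,y):
    L=[l for c in("scene","side") for l in lights(c)]
    L=[l for l in L if np.hypot(*(l[1]-[x,y]))<.06 and l[2]<.03]
    return np.mean([l[1] for l in L],0)
E
python3 - <<'E'
from h import *
ok=True
for (x,y),dst in (((.55,-.2325),(.468,.205,.04)),((.656,-.1505),(.561,-.406,.006)),((.442,-.0275),(.461,-.406,.006))):
    p=find(x,y); print("FOUND",p)
    if not(pick(*p) and place(*dst)): print("STOP"); break
print(fs())
for c in("side","scene"): lights(c)
cv2.imwrite("pics/s5.png",env.camera("side")[0][:,:,::-1])
E
```

```text
scene 0.76 [ 0.5523 -0.2323] 0.0264 0.0259 43
scene 0.73 [0.4692 0.2831] 0.0266 0.2348 34
scene 0.71 [ 0.4438 -0.0259] 0.0271 0.0293 22
scene 0.59 [ 0.4424 -0.0277] 0.017 0.0285 22
scene 0.58 [ 0.6583 -0.1508] 0.0265 0.0297 38
side 0.95 [ 0.6541 -0.1516] 0.0269 0.0269 29
side 0.92 [ 0.5469 -0.2319] 0.0271 0.0232 44
side 0.86 [0.4731 0.3021] 0.0483 0.062 8
side 0.72 [0.5294 0.246 ] 0.155 0.0528 48
FOUND [ 0.5496 -0.2321]
down False [ 0.5501 -0.2324  0.0107] [-0.1  0.8 -0.1] 0.0717 0.0 42.8
grip [ 0.5501 -0.2324  0.0112] [-1.6  0.9  7.5] 0.05 61.5 43.1
lift [ 0.5489 -0.2317  0.1288] [-0.7  0.5 -0.5] 0.05 62.2 44.2
over [0.4682 0.204  0.1399] [ 0.4  0.2 -0.8] 0.0496 62.2 46.2
down True [0.4671 0.2042 0.0511] [-2.4 -0.3  7.6] 0.0496 62.7 47.1
scene 0.71 [0.4693 0.2835] 0.0267 0.0653 16
scene 0.6 [0.4584 0.2186] 0.0451 0.064 15
scene 0.57 [ 0.6572 -0.1511] 0.0266 0.0295 39
scene 0.53 [ 0.4421 -0.0258] 0.0288 0.03 21
side 0.79 [ 0.6551 -0.1505] 0.0277 0.0268 28
side 0.71 [0.463  0.1995] 0.0257 0.2353 109
side 0.68 [ 0.4401 -0.0282] 0.0268 0.0271 35
side 0.64 [0.4636 0.2814] 0.0257 0.063 23
FOUND [ 0.65615 -0.1508 ]
down True [ 0.6546 -0.1501  0.0262] [-0.   0.1 -1. ] 0.0722 0.0 51.1
grip [ 0.6565 -0.1507  0.0299] [-0.9  0.4 10.5] 0.0285 59.9 51.6
lift [ 0.6553 -0.1505  0.1285] [-0.4 -0.9 -1.6] 0.0286 59.9 52.5
STOP
(array([ 0.6553, -0.1505,  0.1285]), array([-0.4, -0.9, -1.6]), 0.0286, 59.9, 52.5)
side 0.91 [ 0.6506 -0.1534] 0.0267 0.0001 54
side 0.8 [ 0.4387 -0.0304] 0.0243 0.027 37
side 0.72 [0.4632 0.1999] 0.0254 0.063 26
side 0.57 [0.4622 0.2851] 0.0292 0.0632 21
scene 0.81 [ 0.657  -0.1527] 0.0253 0.1275 94
scene 0.52 [ 0.4439 -0.0273] 0.027 0.0294 21
```

View pics/s5.png

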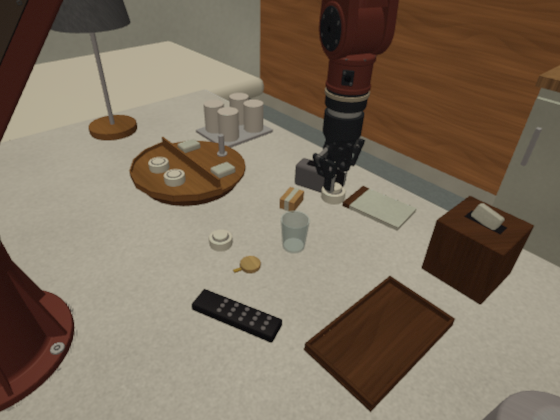

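```bash
sed -i 's/env.goto(\[x,y,.15\],DX)/env.goto([x,y,.15],DX); env.hold(.4)/; s/guard=12),\*fs())/guard=20),*fs())/' h.py; python3 - <<'E'
from h import *
x,y=.656,-.1507
print(env.servo_line([x,y,.0305],v=.08),*fs()); env.set_gripper(.072); env.servo_line([x,y,.15],v=.15)
env.goto([.53,-.08,.3],DX); lights("wrist")
p=find(x,y); print("FOUND",p)
print(pick(*p))
E
```

```text
False [ 0.6565 -0.1509  0.0311] [ 0.  -0.3  0.4] 0.0283 59.9 54.2
wrist 0.73 [ 0.6561 -0.1494] 0.0261 0.0309 176
wrist 0.69 [ 0.4418 -0.0255] 0.026 0.0292 230
scene 0.88 [ 0.6581 -0.151 ] 0.0264 0.0312 37
scene 0.8 [ 0.4454 -0.0275] 0.0268 0.0297 25
scene 0.76 [0.4608 0.2154] 0.0447 0.0644 12
scene 0.59 [0.4703 0.2832] 0.0294 0.0652 15
side 0.89 [ 0.4387 -0.0289] 0.0255 0.0273 32
side 0.83 [0.4723 0.3028] 0.0484 0.0615 8
side 0.8 [0.4722 0.2194] 0.0449 0.0614 15
side 0.6 [ 0.6533 -0.1514] 0.0257 0.0285 31
side 0.41 [ 0.509  -0.4054] 0.1358 0.0049 72
FOUND [ 0.6557 -0.1512]
down True [ 0.654  -0.1507  0.026 ] [ 0.9 -0.2  0.3] 0.0722 0.0 59.2
grip [ 0.656  -0.1512  0.0299] [-0.4  0.6 10.8] 0.0288 60.2 59.6
lift [ 0.6548 -0.1509  0.1285] [-1.   0.1 -1. ] 0.0285 59.7 60.6
False
```

```bash
sed -i 's/def pick(x,y):/def pick(x,y,DX=DX):/; s/def place(x,y,floor):/def place(x,y,floor,DX=DX):/' h.py; python3 - <<'E'
from h import *
x,y=.656,-.1512
print(env.servo_line([x,y,.0305],v=.08),*fs()); env.set_gripper(.060); env.servo_line([x,y,.15],v=.15)
env.goto([.53,-.08,.3],DX)
im,d,P=snap("wrist","wrist6.png"); 
for c in("scene","side"):
    im,d,P=snap(c); X=cloud(d,P)
    for n in("tumbler","light_a"):
        for o in env.outline_of(c,n): print(c,n,round(o["score"],2),np.round(o["bbox"]),np.round(np.median(X[o["region"]&(d>0)],0),3))
print(env.solve_ik([x,y,.02],DY),env.solve_ik([x,y,.02],-DY*[1,1,-1]))
E
```

```text
False [ 0.6565 -0.1514  0.0311] [-0.4 -1.2 -0.7] 0.0285 59.6 62.0
scene tumbler 0.58 [267. 247.  31.  38.] [ 0.563 -0.139  0.052]
scene light_a 0.97 [298. 277.  24.  26.] [ 0.663 -0.16   0.023]
scene light_a 0.74 [310. 163.  19.  13.] [0.474 0.194 0.062]
scene light_a 0.71 [324. 147.  18.  15.] [0.474 0.273 0.062]
scene light_a 0.55 [256. 212.  22.  15.] [ 0.451 -0.036  0.023]
side tumbler 0.8 [295. 232.  28.  41.] [ 0.551 -0.141  0.05 ]
side tumbler 0.52 [186. 171. 112.  66.] [0.528 0.223 0.04 ]
side light_a 0.91 [328. 227.  24.  22.] [ 0.643 -0.159  0.02 ]
side light_a 0.73 [221. 239.  22.  18.] [ 0.433 -0.039  0.02 ]
side light_a 0.69 [247. 267.  26.  18.] [ 0.44  -0.126  0.01 ]
side light_a 0.65 [175. 178.  20.  14.] [0.459 0.192 0.06 ]
side light_a 0.61 [156. 164.  19.  17.] [0.459 0.271 0.06 ]
[-1.91959922e+01  4.26416576e+01 -6.60275795e-02  4.72923148e+01
  0.00000000e+00  1.60804008e+02] [-19.19599217  42.64165757  -0.06602758  47.29231485   0.
 -19.19599217]
```

View pics/wrist6.png

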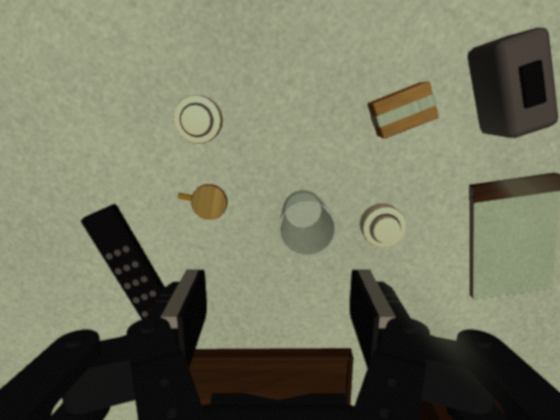

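```bash
python3 - <<'E'
from h import *
R=-DY*[1,1,-1]
if pick(.656,-.1507,R) and place(.551,-.406,.006,R):
    p=find(.442,-.0275); print("FOUND",p)
    print(pick(*p) and place(.471,-.406,.006))
env.goto([.5,-.1,.3],DX); print(fs())
for c in("side","scene"): lights(c)
cv2.imwrite("pics/s7.png",env.camera("side")[0][:,:,::-1])
E
```

```text
down False [ 0.6566 -0.1509  0.0109] [-0.3 -0.8  0.9] 0.0719 0.0 68.0
grip [ 0.6567 -0.1509  0.0113] [-1.6  0.9  5.8] 0.0498 62.0 68.3
lift [ 0.6552 -0.1504  0.1286] [-1.4  0.3 -0.3] 0.05 62.3 69.3
over [ 0.5513 -0.4052  0.1398] [ 1.   0.2 -1. ] 0.0498 62.3 70.7
down True [ 0.5504 -0.4053  0.0173] [-1.   0.8  6. ] 0.0498 62.6 71.9
scene 0.61 [ 0.5514 -0.4051] 0.0266 0.0388 62
scene 0.6 [ 0.443  -0.0255] 0.0265 0.0297 21
scene 0.54 [0.4649 0.2202] 0.0442 0.0647 11
scene 0.37 [ 0.514  -0.4063] 0.1358 0.0075 29
side 0.91 [ 0.5477 -0.4055] 0.0268 0.037 95
side 0.85 [0.4661 0.2039] 0.0278 0.0628 22
side 0.83 [ 0.4384 -0.0293] 0.0255 0.027 36
side 0.78 [0.4627 0.2811] 0.0264 0.063 22
side 0.64 [ 0.4438 -0.025 ] 0.0205 0.0272 34
side 0.35 [0.7647 0.0058] 0.0506 0.0693 26
FOUND [ 0.44173333 -0.0266    ]
down False [ 0.4422 -0.0267  0.0105] [-0.1 -0.7  0.2] 0.0722 0.0 77.1
grip [ 0.4422 -0.0267  0.0109] [-2.7 -0.6 12.2] 0.0501 60.1 77.5
lift [ 0.441  -0.0265  0.1291] [ 0.4  0.1 -1.2] 0.0502 62.3 78.5
over [ 0.4709 -0.4045  0.1398] [ 0.1  0.5 -1.5] 0.0503 62.3 80.3
down True [ 0.4705 -0.4053  0.0171] [-1.5  0.8  6.2] 0.05 62.6 81.5
True
(array([ 0.4999, -0.1008,  0.2991]), array([-0.5,  0. , -1. ]), 0.062, 0.0, 84.1)
side 0.84 [ 0.5471 -0.4061] 0.0264 0.0363 64
side 0.77 [ 0.4682 -0.406 ] 0.0262 0.0336 80
side 0.62 [0.4627 0.1965] 0.0231 0.0631 24
side 0.56 [0.4719 0.3023] 0.0468 0.0616 10
scene 0.97 [ 0.5525 -0.4061] 0.0257 0.0386 62
scene 0.97 [ 0.4713 -0.4052] 0.0265 0.0358 49
scene 0.62 [0.4699 0.2016] 0.0268 0.0651 18
scene 0.56 [0.4686 0.2819] 0.0277 0.0659 17
```

View pics/s7.png

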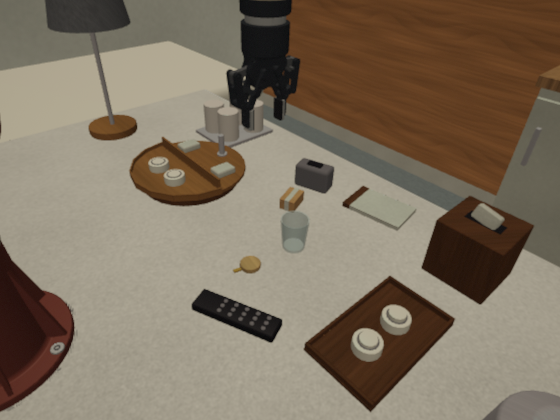

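```bash
python3 - <<'E'
from h import *
env.set_gripper(0,30); x,y=.551,-.4055
env.goto([x,y,.13],DX); env.servo_line([x,y,.06],v=.15); env.hold(.3)
print(env.servo_line([x,y,.0355],v=.025,guard=14),*fs()); env.servo_line([x,y,.13],v=.15)
env.goto([.53,.05,.28],DX)
for c in("side","scene"): lights(c)
env.set_gripper(.055)
R=dirs(90); print(env.solve_ik([.64,.245,.17],R))
env.goto([.6405,.2455,.17],R); env.hold(.3)
print(env.servo_line([.6405,.2455,.071],v=.1,guard=12)); env.set_gripper(0,60); print(fs())
hub=np.array([.5355,.2455])
for a in np.radians(np.linspace(0,-90,19)[1:]):
    if env.servo_line([hub[0]+.105*np.cos(a),hub[1]+.105*np.sin(a),.071],v=.06,guard=30): print("guard")
    print(round(np.degrees(a)),*fs())
    if env.get_state()["finger_force"]<20: env.set_gripper(0,60); print("regrip",*fs())
E
```

```text
True [ 0.551  -0.4055  0.0381] [-1.6  0.7  7.3] 0.0 3.9 88.0
side 0.91 [ 0.5477 -0.4055] 0.0267 0.0332 71
side 0.86 [ 0.4674 -0.4051] 0.0262 0.0336 81
side 0.84 [0.4752 0.2998] 0.0464 0.0617 11
scene 0.81 [ 0.472  -0.4044] 0.0268 0.0356 51
scene 0.76 [ 0.5521 -0.4057] 0.0259 0.0358 55
scene 0.67 [0.4595 0.2997] 0.0482 0.0642 8
scene 0.57 [0.4723 0.2007] 0.0248 0.0644 18
scene 0.34 [0.4652 0.2048] 0.0165 0.0655 16
[14.84090429 36.70086165 12.8382312  66.13736955  0.         14.84090429]
False
(array([0.6408, 0.2454, 0.0716]), array([-1.6, -2. ,  4.9]), 0.0146, 58.3, 94.3)
-5 [0.6407 0.2361 0.0715] [ 0.5 -0.7  5.6] 0.0148 59.9 94.6
-10 [0.64   0.228  0.0716] [3.3 5.1 2.9] 0.0144 59.9 94.9
-15 [0.6387 0.2179 0.0715] [ 6.2 -1.2  2.3] 0.0147 60.1 95.2
-20 [0.6352 0.2094 0.0715] [ 4.4 -0.1  4.9] 0.0147 60.4 95.5
-25 [0.6311 0.2013 0.0715] [1.5 1.1 6.8] 0.0145 60.7 95.8
-30 [0.6273 0.1934 0.0715] [6.1 1.7 5.4] 0.0148 60.6 96.1
-35 [0.6219 0.186  0.0715] [2.5 4.1 6.6] 0.0143 60.9 96.4
-40 [0.6163 0.1776 0.0715] [ 2.9 -2.9  6.8] 0.0145 61.1 96.7
-45 [0.6095 0.1712 0.0714] [ 0.3 -0.7  8.4] 0.0145 61.3 97.0
-50 [0.6033 0.1652 0.0715] [2.6 0.1 7.1] 0.015 61.1 97.3
-55 [0.5957 0.16   0.0715] [0.4 2.7 7.7] 0.0143 61.2 97.6
-60 [0.5877 0.1555 0.0714] [0.4 3.5 8.8] 0.0147 61.3 97.9
-65 [0.5802 0.1514 0.0714] [3.1 4.9 5.9] 0.0146 61.0 98.2
-70 [0.5716 0.1481 0.0715] [2.6 6.4 7. ] 0.0144 61.1 98.5
-75 [0.5628 0.1456 0.0715] [2.3 6.8 6.2] 0.0146 61.1 98.8
-80 [0.5539 0.1437 0.0715] [2.4 7.4 5.6] 0.0144 61.1 99.1
-85 [0.5451 0.1424 0.0715] [4.1 7.7 4.9] 0.0146 61.0 99.4
-90 [0.5351 0.1419 0.0715] [-1.   6.3 11.4] 0.0145 61.5 99.7
```

```bash
python3 - <<'E'
from h import *
env.set_gripper(.055); env.hold(.5); p=env.get_state()["position"]
env.servo_line([p[0],p[1],.17],v=.2)
env.goto([.50,.23,.32],DX); env.hold(.5)
im,d,P=snap("wrist","wrist8.png"); X=cloud(d,P); Z=X[...,2]; print(pegtop("wrist"))
m=(Z>.068)&(Z<.074)&(abs(X[...,1]-.2455)<.02)&(abs(X[...,0]-.5355)<.14)
q=X[m]; print(len(q),"wall y=",np.polyfit(q[:,0],q[:,1],1))
lights("scene"); im=env.camera("side")[0]; cv2.imwrite("pics/s8.png",im[:,:,::-1]); print(fs())
E
```

```text
(array([0.5354, 0.1444, 0.1005]), 197, np.float64(0.10253847715867948))
1593 wall y= [0.00219761 0.24651554]
scene 0.85 [ 0.5508 -0.4064] 0.0266 0.0353 57
scene 0.8 [0.5713 0.3102] 0.068 0.0646 13
scene 0.64 [0.4937 0.3119] 0.0273 0.0662 18
scene 0.62 [ 0.4723 -0.4044] 0.0264 0.0357 48
(array([0.5 , 0.23, 0.32]), array([-0.6, -1. ,  0.5]), 0.0551, 0.0, 103.6)
```

View pics/wrist8.png

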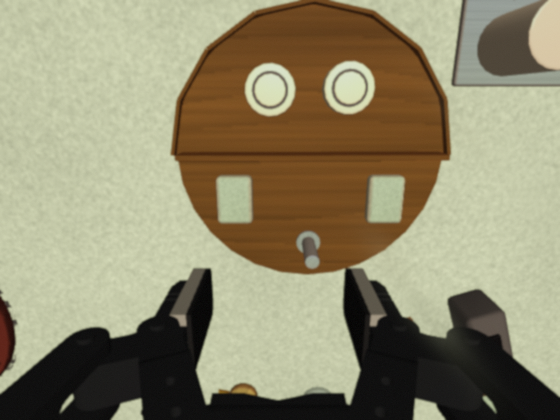

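View pics/s8.png

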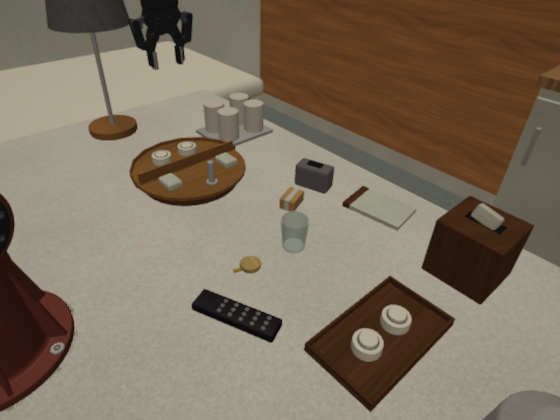

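The wrist view shows the caddy at its serving stop: the wall is level, the peg top is at (312,262), and the two working lights stand at (270,89) and (350,88). The side view shows the two faulty lights upright in the tray at (396,319) and (368,345), with the other things where they were.

```bash
python3 -c "
from h import *
print(env.sign_off())"
```

```text
the job is handed in; nothing more can be done
None
```

The job is handed in: two working lights stand on the bed side of the caddy at its serving stop, two faulty ones are upright in the dark tray, and the bystanders are where they were, though the gripper touched something (probably the tumbler's rim) on two pick attempts without moving it.

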